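Make up two microscopy kits

ROBOT

A 7-joint arm with a two-finger parallel gripper is mounted at the origin on the work surface. World frame = base frame: x ahead of the robot, y to its left, z up, the work surface at z = 0. Lengths are in m, angles in rad, forces in N, time in s.
With the tool pointing down it reaches from about 0.375 to 0.925 m from the base axis. Payload 3.1 kg.
Tool frame: the origin (TCP) lies between the finger pads; the fingertips stand 11 mm ahead of it and the grasp point (between the pads) lies 8 mm behind it; x points along the fingers, z is the direction in which the jaws open and shut, and the axes are right-handed (so a half turn about x gives the same grasp; the last joint's range is limited). The gripper opens to 85 mm and grips with 20 to 120 N. Pads are 22 mm wide; open, the fingers measure 114 mm over their backs; the gripper's body (76 mm by 85 mm) begins 54 mm behind the grasp point. The pads swing forward as they close: fully open they stand 13 mm farther back than shut.
Start: joints at [1.045, 0.383, 0.044, 1.598, -0.018, 1.161, -0.05], TCP at [0.27, -0.591, 0.242] pointing down, gripper open.
Joint ranges: [-2.61, 2.61], [-0.41, 2.15], [-1.48, 1.57], [0, 2.5], [-1.57, 4.71], [0.05, 1.97], [-2.85, 2.85]. Speed limits (rad/s): [2.79, 2.79, 3.14, 3.14, 3.14, 3.14, 3.14].

INTERFACE

Orientations are given as a unit quaternion [x, y, z, w].
In Python, from workcell import readout, vision, hand_in gives the robot as it stands. The module is installed in compiled form; this text tells all that it offers.
- The arm moves only by the tool apply_moves, never from a script. Its arguments are lists of equal length, an entry for each row: "fingers": the opening, from -1 (shut) to 1 (fully open); "slide": the shift along the world's x, y, z normalised to -1 to 1, where 1 is 600 mm, a list of three; "roll": the turn about the world's z normalised to -1 to 1, where 1 is 90 degrees. A call has 1 to 5 rows; each row shifts and turns the commanded pose from where the row before left it; what a row does not reach is not made up. A row lasts 1/10 s, in which the tool goes at most 50 mm and 8.59 degrees, less where a joint would pass 70% of its speed; a pose out of reach is approached as far as the arm can. A call with a number of a shift or a turn outside -1 to 1 is refused whole. A call with a gripper value outside its range is refused whole. The fingers move at their own pace and stop on an object; "grip_force" is the grip in N (left out, the last holds). Time passes only in rows, so rows that do not move let the fingers close. It gives the time, the measured TCP pose, the force and the opening at its end, in the units of the state.
- readout.state(): the state, without advancing time (a new reading comes with each control period).
- vision.grab_frame(name): name is "scene" or "top" or "wrist"; returns the picture (400x640x3 uint8, red, green, blue); there is no depth.
- vision.camera_info(name): a dict with "fx", "fy", "cx", "cy" (pixels), "extrinsics" (4x4, takes a point from world to camera coordinates); the wrist camera has in their place "hand_eye" (4x4, takes a point from camera to tool coordinates, whose origin is the TCP and whose axes are the tool frame's). Camera axes: x right, y down, z forward; pixel columns grow to the right and rows downward; lengths in m; the calibration is good to about 2 mm. A picture is of the moment at which its call begins: read the wrist's pose just before it. camera_info takes no time and is no camera call.
- hand_in(): hands the job in, once; it reports no verdict.
The state is a dict: "clock": time; "joint_positions": joint angles; "qd": joint speeds; "joint_torque": joint torques, N m; "tcp_pos": TCP position; "eef_rot": TCP orientation; "wrist_force": force on the tool from outside, world axes, zero at the start; "ft_torque": the same for the moment, N m; "opening": opening from 0.0 (shut) to 1.0 (fully open).
Only numpy, scipy, OpenCV 4.12 (cv2) and the standard library are available. Lean on these libraries where they do the work, as an engineer would, in place of code of your own. Each camera call takes 0.05 s, during which the arm holds its last target.

TASK

Make up two kits from the stock on the bench: the black eyepiece and the amber jar with the yellow cap go in the blue tray, the silver objective and the white dropper bottle in the green tray. In each tray the optical part belongs in the black-floored compartment and the jar or bottle in the white-floored one; stand every piece upright and flat on its compartment floor, set down gently, not dropped. Leave the spare cream eyepiece and the spare green jar with the red cap where they stand.

Things in the scene. Friction and masses are not known exactly. Their poses are not given: they have to be found in the camera images.
- blue_tray: Blue plastic tray fixed to the bench, 148 x 76 mm (local x, y), two square compartments side by side along x, each 68 x 68 mm inside; walls and divider 4 mm thick, their top 15 mm above the bench; compartment floors 4 mm above the bench. Origin: centre of the underside, on the bench; z up. The black-floored compartment is centred at local x = +36 mm, the white-floored one at x = -36 mm (both y = 0). It may be turned any way about z.
- green_tray: Green plastic tray fixed to the bench, 148 x 76 mm (local x, y), two square compartments side by side along x, each 68 x 68 mm inside; walls and divider 4 mm thick, their top 15 mm above the bench; compartment floors 4 mm above the bench. Origin: centre of the underside, on the bench; z up. The black-floored compartment is centred at local x = +36 mm, the white-floored one at x = -36 mm (both y = 0). It may be turned any way about z.
- black_eyepiece: Black microscope eyepiece, 67 mm tall, standing on its wide end: a black body 40 mm across up to 34 mm, then a bare steel barrel 26 mm across from 34 to 67 mm, with a dark lens in its top; about 110 g. Stands upright on the bench; round about z. Origin: centre of its underside, z up.
- amber_jar: Amber specimen jar, 64 mm tall, rigid and closed: amber (orange-brown) body 39 mm across up to 36 mm, a shallow neck, then a yellow cap 39 mm across from 42 to 64 mm; about 80 g. Stands upright on the bench; round about z. Origin: centre of its underside, z up.
- objective: Silver microscope objective, 62 mm tall: straight aluminium cylinder 32 mm across up to 50 mm, with a thin blue colour ring near the foot, then a steel cone narrowing to 18 mm at the top, where a small dark lens sits; about 140 g. Stands upright on the bench; round about z. Origin: centre of its underside, z up.
- dropper_bottle: White dropper bottle, 78 mm tall, rigid and closed: straight white body 34 mm across up to 52 mm, then a pointed orange nozzle (20 mm across at its foot) up to 78 mm; about 60 g. Stands upright on the bench; round about z. Origin: centre of its underside, z up.
- cream_eyepiece: SPARE, stays where it is. Cream microscope eyepiece, 67 mm tall, standing on its wide end: a cream body 40 mm across up to 34 mm, then a bare steel barrel 26 mm across from 34 to 67 mm, with a dark lens in its top; about 110 g. Stands upright on the bench; round about z. Origin: centre of its underside, z up.
- green_jar: SPARE, stays where it is. Green specimen jar, 64 mm tall, rigid and closed: dark green body 39 mm across up to 36 mm, a shallow neck, then a red cap 39 mm across from 42 to 64 mm; about 80 g. Stands upright on the bench; round about z. Origin: centre of its underside, z up.

How it is judged:
At the end, for the whole second after the job is handed in: Each of the four kit pieces stands in its own compartment of its own tray, within 20 mm of the centre along either side, underside 1 to 8 mm above the tray's underside, within 0.12 rad of upright, released, at rest. Both spares stand upright, moved under 20 mm (x of black_eyepiece in the frame of blue_tray between 0.016 and 0.056 m and y of black_eyepiece in the frame of blue_tray between -0.02 and 0.02 m and z of black_eyepiece in the frame of blue_tray between 0.001 and 0.008 m and angle between each of black_eyepiece, amber_jar, objective, dropper_bottle, cream_eyepiece, green_jar's own z axis and vertical below 0.12 rad and linear speed of each of black_eyepiece, amber_jar, objective, dropper_bottle, cream_eyepiece, green_jar below 0.02 m/s and x of amber_jar in the frame of blue_tray between -0.056 and -0.016 m and y of amber_jar in the frame of blue_tray between -0.02 and 0.02 m and z of amber_jar in the frame of blue_tray between 0.001 and 0.008 m and x of objective in the frame of green_tray between 0.016 and 0.056 m and y of objective in the frame of green_tray between -0.02 and 0.02 m and z of objective in the frame of green_tray between 0.001 and 0.008 m and x of dropper_bottle in the frame of green_tray between -0.056 and -0.016 m and y of dropper_bottle in the frame of green_tray between -0.02 and 0.02 m and z of dropper_bottle in the frame of green_tray between 0.001 and 0.008 m and distance of each of cream_eyepiece, green_jar from where it was at the start of the episode below 0.02 m); the robot touches nothing.
It fails at once if a kit piece is dropped (falls freely by more than about 2 cm) ((linear speed of black_eyepiece above 0.65 m/s and contact force between anything else and black_eyepiece below 0.02 N) or (linear speed of amber_jar above 0.65 m/s and contact force between anything else and amber_jar below 0.02 N) or (linear speed of objective above 0.65 m/s and contact force between anything else and objective below 0.02 N) or (linear speed of dropper_bottle above 0.65 m/s and contact force between anything else and dropper_bottle below 0.02 N)).
It fails at once if the spare cream eyepiece is moved more than 2 cm or knocked over (distance of cream_eyepiece from where it was at the start of the episode above 0.02 m or angle between cream_eyepiece's own z axis and vertical above 0.3 rad).
It fails at once if the spare green jar is moved more than 2 cm or knocked over (distance of green_jar from where it was at the start of the episode above 0.02 m or angle between green_jar's own z axis and vertical above 0.3 rad).
It also fails if it takes over 99 s, if anything falls off the work surface, if the arm or the gripper's body presses on something with over 40 N, if the wrist force passes 120 N, or if a joint passes its speed limit or range.

## Working session

There is one attempt and no reset: what is moved stays moved. The work goes in short steps, Python scripts to look and compute and a tool call to move; the robot and the scene stay as the last step left them, time stands still between calls to the robot, and variables do not carry over. Pictures are saved under pics/ and viewed, and the job is handed in when it is done.

Besides the shell and the picture viewer there is one more tool, called after "Request:" as name(argument=value, ...) on one line, values as JSON. apply_moves: Moves the arm, as the interface text tells. Scaled input: -1 to 1 covers 600 mm each way for a shift and 90 degrees each way for a turn. Its arguments: {"type":"object","properties":{"fingers":{"type":"array"},"slide":{"type":"array"},"roll":{"type":"array"},"grip_force":{"type":"number"}},"required":["fingers","slide","roll"]}

```bash
mkdir -p pics; python3 - <<'E'
from workcell import readout, vision
import cv2
s=readout.state(); print(s)
for n in ("scene","top"):
    im=vision.grab_frame(n); cv2.imwrite(f"pics/{n}0.png",im[:,:,::-1]); print(n,vision.camera_info(n))
print(vision.camera_info("wrist"))
E
```

```text
{'clock': 0.0, 'joint_positions': array([ 1.0451831 ,  0.38387579,  0.04381508,  1.59958927, -0.0179135 ,
        1.16120541, -0.04988341]), 'qd': array([-0.00030911, -0.00031317, -0.00106622,  0.00112147, -0.00176748,
       -0.00042045,  0.00246835]), 'joint_torque': array([-4.78219663e-04, -4.33463001e+01,  1.02433797e+00, -2.49510795e+01,
        1.06856143e-02,  1.14200977e-02, -1.21978869e-05]), 'tcp_pos': array([ 0.26929882, -0.59057224,  0.2408534 ]), 'eef_rot': array([ 0.38290782,  0.59558621, -0.38195712,  0.59394228]), 'wrist_force': array([ 0.96509887,  0.15195627, -0.42060305]), 'ft_torque': array([-0.03474216, -0.03304147, -0.01090873]), 'opening': 0.9997206210575225}
scene {'fx': 500.91260853558117, 'fy': 500.91260853558117, 'cx': 321.95246879309894, 'cy': 202.36293536779732, 'extrinsics': array([[-0.24662837,  0.96900582, -0.01421823,  0.15104728],
       [ 0.56228457,  0.1311307 , -0.81648074, -0.27551388],
       [-0.78931015, -0.20936201, -0.57719757,  1.34987283],
       [ 0.        ,  0.        ,  0.        ,  1.        ]])}
top {'fx': 384.8665827352166, 'fy': 384.8665827352166, 'cx': 318.27573762004334, 'cy': 197.53445360184676, 'extrinsics': array([[ 0.02833817, -0.9995462 ,  0.01021526, -0.01159798],
       [-0.99833742, -0.02881409, -0.04992144,  0.52594165],
       [ 0.05019313, -0.00878359, -0.99870091,  0.82331069],
       [ 0.        ,  0.        ,  0.        ,  1.        ]])}
{'fx': 333.3981605322491, 'fy': 333.3981605322491, 'cx': 320.000528605854, 'cy': 202.42269842025928, 'hand_eye': array([[-1.24566283e-03, -3.18509851e-01,  9.47918732e-01,
        -1.32201779e-01],
       [-1.58225499e-04, -9.47919393e-01, -3.18510281e-01,
         8.21876276e-02],
       [ 9.99999212e-01, -5.46741334e-04,  1.13039158e-03,
         3.92379763e-04],
       [ 0.00000000e+00,  0.00000000e+00,  0.00000000e+00,
         1.00000000e+00]])}
```

View pics/scene0.png

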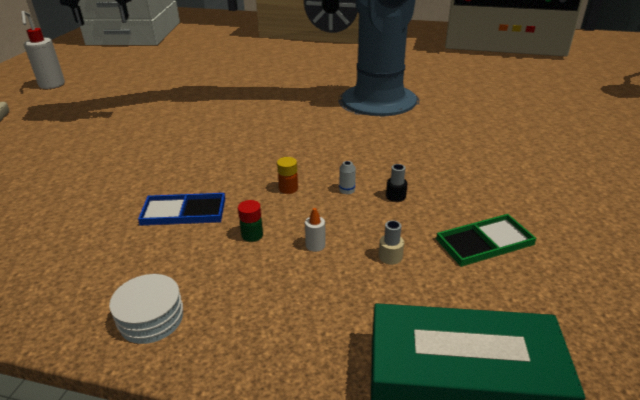

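View pics/top0.png

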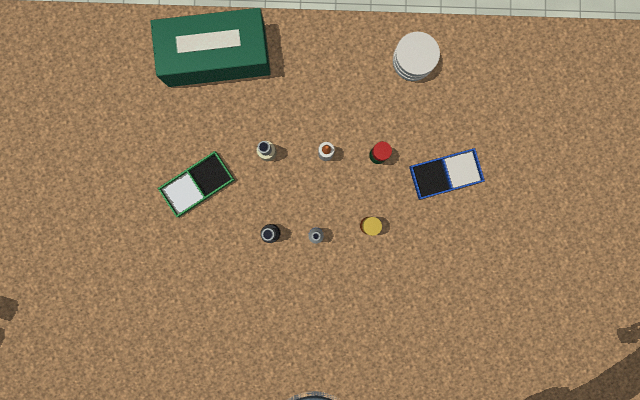

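```bash
python3 - <<'E'
import cv2
im=cv2.imread("pics/top0.png")
c=im[130:255,230:410]; cv2.imwrite("pics/crop1.png",cv2.resize(c,None,fx=4.4,fy=4.4,interpolation=cv2.INTER_NEAREST))
im=cv2.imread("pics/scene0.png")
c=im[150:270,225:415]; cv2.imwrite("pics/crop2.png",cv2.resize(c,None,fx=4.2,fy=4.2,interpolation=cv2.INTER_NEAREST))
E
```

```text
(no output)
```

View pics/crop1.png

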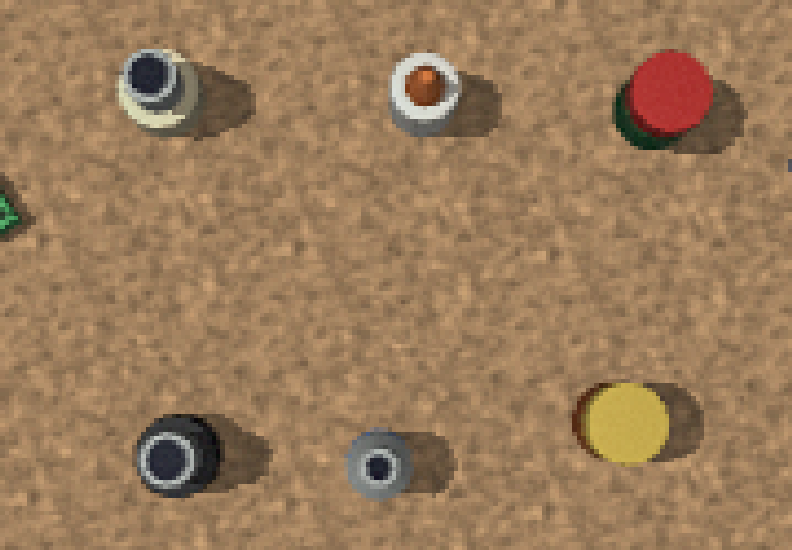

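View pics/crop2.png

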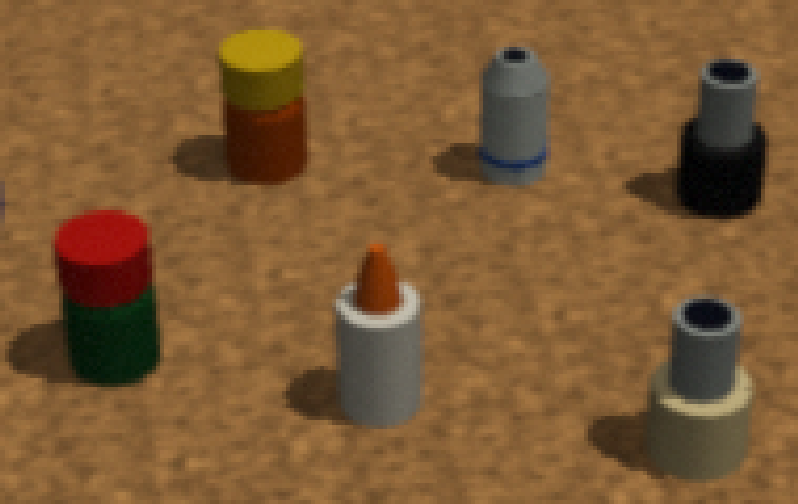

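```bash
cat > h.py <<'E'
import numpy as np, cv2
from workcell import readout, vision
INFO={n:vision.camera_info(n) for n in("scene","top")}
def ray(n,u,v,z,T=None):
    c=vision.camera_info("wrist") if n=="wrist" else INFO[n]
    d=np.array([(u-c["cx"])/c["fx"],(v-c["cy"])/c["fy"],1])
    if T is None:
        E=np.linalg.inv(c["extrinsics"])
    else: E=T
    o=E[:3,3]; w=E[:3,:3]@d
    return o+w*(z-o[2])/w[2]
E
python3 - <<'E'
from h import *
P={'cream':((150,75),(706,314),.067),'black':((167,461),(728,71),.067),'obj':((379,467),(515,55),.062),'amber':((628,424),(261,50),.064),'green':((671,93),(103,237),.064),'drop':((425,89),(378,303),.052)}
for k,(a,b,z) in P.items():
    p=ray('top',230+a[0]/4.4-.5,130+a[1]/4.4-.5,z);q=ray('scene',225+b[0]/4.2-.5,150+b[1]/4.2-.5,z)
    print(k,(p*1000).round(1),(q*1000).round(1))
# trays
for n in('top','scene'):
    im=cv2.imread(f'pics/{n}0.png'); hsv=cv2.cvtColor(im,cv2.COLOR_BGR2HSV)
    for nm,(lo,hi) in {'blue':((108,120,50),(128,255,255)),'green':((55,120,50),(75,255,255))}.items():
        m=cv2.inRange(hsv,lo,hi)
        cs,_=cv2.findContours(m,cv2.RETR_EXTERNAL,cv2.CHAIN_APPROX_NONE)
        for c in cs:
            A=cv2.contourArea(c)
            if 600<A<6000:
                h=cv2.convexHull(c)
                w=np.array([ray(n,x,y,.015)[:2] for x,y in h[:,0]],np.float32)*1000
                r=cv2.minAreaRect(w); print(n,nm,A,cv2.boundingRect(c),np.round(r[0],1),np.round(r[1],1),round(r[2],1))
                # inner floor centres by brightness
                mm=np.zeros(m.shape,np.uint8); cv2.drawContours(mm,[c],-1,255,-1)
                g=hsv[...,2]; s=hsv[...,1]
                for t,k in(('white',(mm>0)&(g>130)&(s<80)),('black',(mm>0)&(g<70)&(m==0))):
                    y,x=np.nonzero(k); print('  ',t,len(x),(ray(n,np.median(x),np.median(y),.004)*1000).round(1))
E
```

```text
cream [624.4 118.6  67. ] [621.4 119.1  67. ]
black [446.1 104.5  67. ] [442.9 104.7  67. ]
obj [445.8   7.   62. ] [442.2   7.5  62. ]
amber [ 468.9 -107.6   64. ] [ 467.2 -106.3   64. ]
green [ 623.9 -124.4   64. ] [ 622.5 -123.8   64. ]
drop [624.4  -9.7  52. ] [624.3  -8.9  52. ]
top blue 2240.5 (410, 148, 75, 51) [ 587.  -274.9] [ 74.9 150.2] 17.2
   white 869 [ 598.9 -312.9    4. ]
   black 893 [ 576.9 -244.4    4. ]
top green 2303.5 (158, 151, 76, 66) [547.9 269.5] [ 77.1 146.6] 35.4
   white 875 [527.9 299.9   4. ]
   black 974 [569.2 244.8   4. ]
scene blue 2215.0 (139, 193, 86, 32) [ 592.9 -272.3] [ 92.2 150.1] 17.0
   white 554 [ 588.3 -315.     4. ]
   black 547 [ 565.8 -247.3    4. ]
scene green 2711.5 (438, 214, 98, 52) [555.2 270.4] [ 85.7 155.8] 35.6
   white 685 [520.7 300.8   4. ]
   black 1018 [553.6 250.4   4. ]
```

```bash
cat >> h.py <<'E'
from scipy.spatial.transform import Rotation as R
def st():
    s=readout.state(); M=R.from_quat(s["eef_rot"]).as_matrix()
    a=np.degrees(np.arctan2(M[1,2],M[0,2]))
    return s,M,a
def goto(x,y,z,ang):
    s,M,a=st(); d=np.array([x,y,z])-s["tcp_pos"]*1000
    da=(ang-a+90)%180-90
    print("tcp",(s["tcp_pos"]*1000).round(1),"jaw",round(a,1),"t",round(s["clock"],2),"| slide",(d/600).round(3),"roll",round(da/90,3))
E
python3 - <<'E'
from h import *
s,M,a=st(); print(M.round(3),a)
goto(468,-107,180,17.2)
E
```

```text
[[-0.001  0.91   0.415]
 [ 0.002  0.415 -0.91 ]
 [-1.    -0.    -0.002]] -65.48480802238205
tcp [ 269.3 -590.7  241. ] jaw -65.5 t 0.1 | slide [ 0.331  0.806 -0.102] roll 0.919
```

Request:
apply_moves(fingers=[1, 1, 1, 1, 1], slide=[[0.03, 0.073, -0.009], [0.03, 0.073, -0.009], [0.03, 0.073, -0.009], [0.03, 0.073, -0.009], [0.03, 0.073, -0.009]], roll=[0.083, 0.083, 0.083, 0.083, 0.083], grip_force=40)

```text
clock: 0.6
tcp_pos: [0.3598, -0.3703, 0.2146]
eef_rot: [0.17, 0.687, -0.17, 0.686]
wrist_force: [1.0, -0.0, 0.6]
opening: 1.004
```

Request:
apply_moves(fingers=[1, 1, 1, 1, 1], slide=[[0.03, 0.073, -0.009], [0.03, 0.073, -0.009], [0.03, 0.073, -0.009], [0.03, 0.073, -0.009], [0.03, 0.073, -0.009]], roll=[0.083, 0.083, 0.083, 0.083, 0.083])

```text
clock: 1.1
tcp_pos: [0.4496, -0.1516, 0.1879]
eef_rot: [-0.059, 0.705, 0.058, 0.705]
wrist_force: [0.9, -1.6, 0.2]
opening: 1.003
```

```bash
python3 -c "
from h import *
goto(468,-107,180,17.2)"
```

```text
tcp [ 449.6 -151.6  187.9] jaw 9.5 t 1.1 | slide [ 0.031  0.074 -0.013] roll 0.086
```

Request:
apply_moves(fingers=[1, 1, 1], slide=[[0.031, 0.074, -0.013], [0, 0, 0], [0, 0, 0]], roll=[0.086, 0, 0])

```text
clock: 1.4
tcp_pos: [0.4681, -0.1074, 0.18]
eef_rot: [-0.105, 0.7, 0.106, 0.699]
wrist_force: [-0.0, -0.9, 1.6]
opening: 1.005
```

```bash
cat >> h.py <<'E'
def wrist(f):
    s,M,a=st(); im=vision.grab_frame("wrist"); cv2.imwrite(f,im[:,:,::-1])
    T=np.eye(4);T[:3,:3]=M;T[:3,3]=s["tcp_pos"]; E=T@vision.camera_info("wrist")["hand_eye"]; np.save("wT.npy",E); return im,E
E
python3 -c "
from h import *
goto(468,-107,31,17.2)
wrist('pics/w1.png')"
```

```text
tcp [ 468.1 -107.4  180. ] jaw 17.2 t 1.4 | slide [-0.     0.001 -0.248] roll 0.001
```

View pics/w1.png

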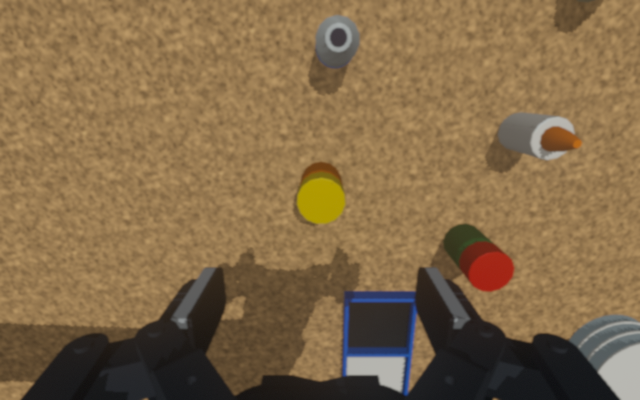

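```bash
python3 -c "
from h import *
E=np.load('wT.npy')
for n,u,v,z in(('amber',321,201,.064),('red',490,271,.064),('obj',338,37,.062),('drop',548,137,.052)): print(n,(ray('wrist',u,v,z,E)*1000).round(1))"
```

```text
amber [ 469.3 -108.    64. ]
red [ 624.1 -125.4   64. ]
obj [445.8   6.8  62. ]
drop [622.7 -10.3  52. ]
```

Request:
apply_moves(fingers=[1, 1, 1, 1, 1], slide=[[0.002, -0.001, -0.07], [0, 0, -0.07], [0, 0, -0.06], [0, 0, -0.048], [0, 0, 0]], roll=[0, 0, 0, 0, 0])

```text
clock: 1.95
tcp_pos: [0.4646, -0.1113, 0.0279]
eef_rot: [-0.102, 0.703, 0.104, 0.696]
wrist_force: [-0.0, 0.4, 0.4]
opening: 1.002
```

Request:
apply_moves(fingers=[-1, -1, -1, -1, -1], slide=[[0, 0, 0], [0, 0, 0], [0, 0, 0], [0, 0, 0], [0, 0, 0]], roll=[0, 0, 0, 0, 0])

```text
clock: 2.45
tcp_pos: [0.4711, -0.1104, 0.0336]
eef_rot: [-0.105, 0.698, 0.103, 0.7]
wrist_force: [-1.3, -0.6, 7.6]
opening: 0.448
```

Request:
apply_moves(fingers=[-1, -1, -1, -1, -1], slide=[[0, 0, 0], [0, 0, 0], [0, 0, 0], [0, 0, 0], [0, 0, 0]], roll=[0, 0, 0, 0, 0])

```text
clock: 2.95
tcp_pos: [0.4712, -0.1104, 0.0336]
eef_rot: [-0.105, 0.698, 0.103, 0.7]
wrist_force: [-0.4, -1.3, 7.5]
opening: 0.448
```

Request:
apply_moves(fingers=[-1, -1, -1, -1, -1], slide=[[0, 0, 0.02], [0, 0, 0.05], [0, 0, 0.07], [0, 0, 0.04], [0, 0, 0]], roll=[0, 0, 0, 0, 0])

```text
clock: 3.45
tcp_pos: [0.473, -0.11, 0.1445]
eef_rot: [-0.106, 0.696, 0.103, 0.703]
wrist_force: [0.2, -0.5, 0.2]
opening: 0.442
```

```bash
python3 -c "
from h import *
goto(597.7,-309.3,38,17.2)
wrist('pics/w2.png')"
```

```text
tcp [ 473.  -110.   144.5] jaw 17.0 t 3.45 | slide [ 0.208 -0.332 -0.178] roll 0.003
```

View pics/w2.png

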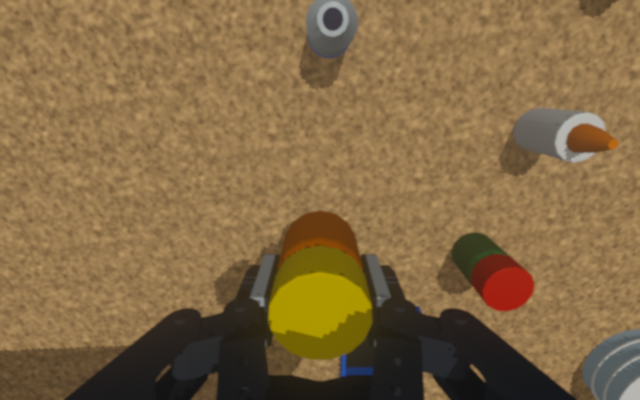

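Request:
apply_moves(fingers=[-1, -1, -1, -1, -1], slide=[[0.03, -0.048, 0], [0.041, -0.066, 0], [0.041, -0.066, 0], [0.041, -0.066, 0], [0.041, -0.066, 0]], roll=[0, 0, 0, 0, 0])

```text
clock: 4.0
tcp_pos: [0.5852, -0.2977, 0.1376]
eef_rot: [-0.104, 0.7, 0.105, 0.698]
wrist_force: [1.1, -0.1, -0.4]
opening: 0.443
```

Request:
apply_moves(fingers=[-1, -1, -1], slide=[[0.014, -0.02, 0], [0, 0, 0], [0, 0, 0]], roll=[0, 0, 0])

```text
clock: 4.3
tcp_pos: [0.593, -0.3074, 0.1376]
eef_rot: [-0.103, 0.7, 0.105, 0.698]
wrist_force: [-0.6, 1.5, -0.9]
opening: 0.446
```

```bash
python3 -c "
from h import *
goto(597.7,-309.3,38,17.2)
im=vision.grab_frame('top');cv2.imwrite('pics/t1.png',cv2.resize(im[100:250,330:530,::-1],None,fx=4,fy=4))
"
```

```text
tcp [ 593.  -307.4  137.6] jaw 17.0 t 4.3 | slide [ 0.008 -0.003 -0.166] roll 0.003
```

View pics/t1.png

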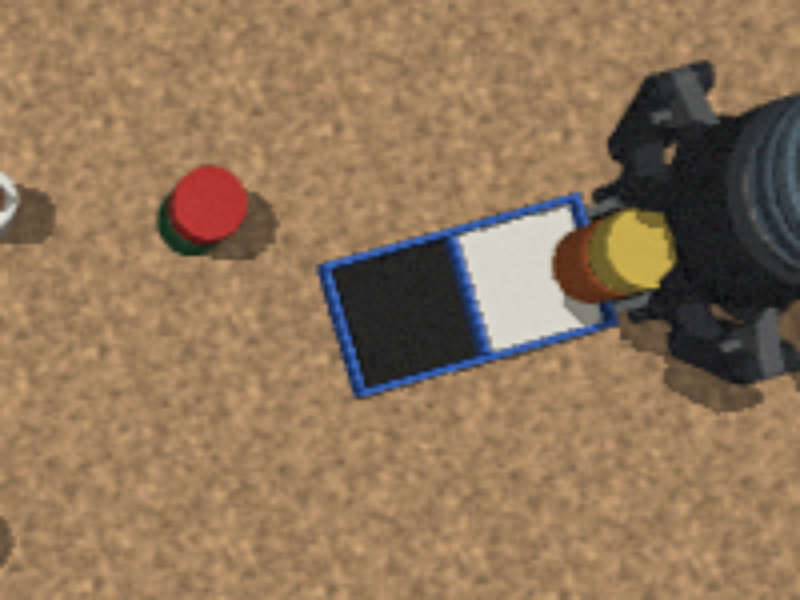

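Request:
apply_moves(fingers=[-1, -1, -1, -1, -1], slide=[[0.008, -0.003, -0.04], [0, 0, -0.06], [0, 0, -0.04], [0, 0, -0.015], [0, 0, 0]], roll=[0, 0, 0, 0, 0])

```text
clock: 4.85
tcp_pos: [0.5974, -0.3083, 0.0449]
eef_rot: [-0.104, 0.701, 0.106, 0.698]
wrist_force: [0.6, -0.0, -1.4]
opening: 0.446
```

Request:
apply_moves(fingers=[-1, -1, -1, -1], slide=[[0, 0, -0.004], [0, 0, -0.004], [0, 0, 0], [0, 0, 0]], roll=[0, 0, 0, 0])

```text
clock: 5.25
tcp_pos: [0.5997, -0.311, 0.0429]
eef_rot: [-0.105, 0.699, 0.104, 0.7]
wrist_force: [0.9, -0.3, -0.6]
opening: 0.445
```

Request:
apply_moves(fingers=[-1, -1, -1, -1], slide=[[0, 0, -0.004], [0, 0, -0.002], [0, 0, 0], [0, 0, 0]], roll=[0, 0, 0, 0])

```text
clock: 5.65
tcp_pos: [0.599, -0.3106, 0.0381]
eef_rot: [-0.104, 0.699, 0.104, 0.699]
wrist_force: [1.0, 0.6, -2.0]
opening: 0.443
```

Request:
apply_moves(fingers=[-1, -1, -1, -1], slide=[[0, 0, -0.003], [0, 0, 0], [0, 0, 0], [0, 0, 0]], roll=[0, 0, 0, 0])

```text
clock: 6.05
tcp_pos: [0.5992, -0.3107, 0.0378]
eef_rot: [-0.104, 0.699, 0.104, 0.699]
wrist_force: [-2.1, 0.9, 6.1]
opening: 0.451
```

Contact at z=37.8 mm, as expected (6 N). Release.

Request:
apply_moves(fingers=[0.3, 0.6, 1, 1, 1], slide=[[0, 0, 0], [0, 0, 0], [0, 0, 0], [0, 0, 0], [0, 0, 0]], roll=[0, 0, 0, 0, 0])

```text
clock: 6.55
tcp_pos: [0.599, -0.3106, 0.0363]
eef_rot: [-0.104, 0.699, 0.104, 0.699]
wrist_force: [-0.2, 0.3, 0.8]
opening: 0.998
```

Request:
apply_moves(fingers=[1, 1, 1, 1, 1], slide=[[0, 0, 0.02], [0, 0, 0.05], [0, 0, 0.08], [0, 0, 0.08], [0, 0, 0]], roll=[0, 0, 0, 0, 0])

```text
clock: 7.05
tcp_pos: [0.6053, -0.3128, 0.1854]
eef_rot: [-0.108, 0.694, 0.101, 0.705]
wrist_force: [1.0, 0.0, 1.6]
opening: 1.004
```

```bash
python3 -c "
from h import *
goto(445,105,180,17.2)
wrist('pics/w3.png')"
```

```text
tcp [ 605.3 -312.8  185.4] jaw 17.0 t 7.05 | slide [-0.267  0.696 -0.009] roll 0.003
```

View pics/w3.png

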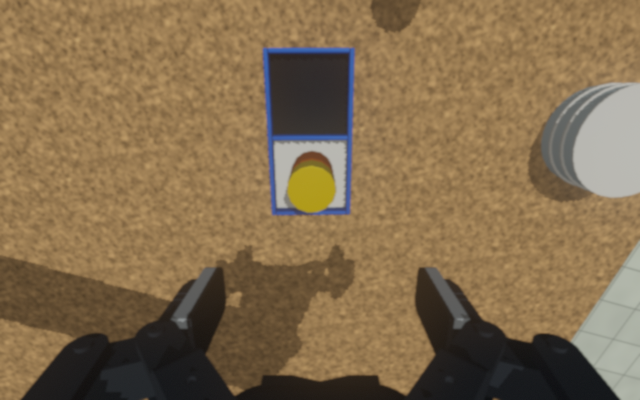

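Request:
apply_moves(fingers=[1, 1, 1, 1, 1], slide=[[-0.027, 0.07, 0], [-0.027, 0.07, 0], [-0.027, 0.07, 0], [-0.027, 0.07, 0], [-0.027, 0.07, 0]], roll=[0, 0, 0, 0, 0])

```text
clock: 7.6
tcp_pos: [0.5164, -0.0989, 0.1739]
eef_rot: [-0.104, 0.7, 0.104, 0.699]
wrist_force: [0.9, 0.6, 0.6]
opening: 0.997
```

Request:
apply_moves(fingers=[1, 1, 1, 1, 1], slide=[[-0.027, 0.07, 0], [-0.027, 0.07, 0], [-0.027, 0.07, 0], [-0.027, 0.07, 0], [-0.027, 0.07, 0]], roll=[0, 0, 0, 0, 0])

```text
clock: 8.1
tcp_pos: [0.4355, 0.1106, 0.1741]
eef_rot: [-0.104, 0.7, 0.104, 0.699]
wrist_force: [1.2, 0.9, 0.4]
opening: 0.997
```

Request:
apply_moves(fingers=[1, 1], slide=[[0, 0, 0], [0, 0, 0]], roll=[0, 0])

```text
clock: 8.3
tcp_pos: [0.4361, 0.1102, 0.1742]
eef_rot: [-0.106, 0.699, 0.105, 0.699]
wrist_force: [-0.0, -0.7, 0.5]
opening: 1.002
```

```bash
python3 -c "
from h import *
goto(445,105,50,17.2)
wrist('pics/w4.png')"
```

```text
tcp [436.1 110.2 174.2] jaw 17.2 t 8.3 | slide [ 0.015 -0.009 -0.207] roll 0.0
```

View pics/w4.png

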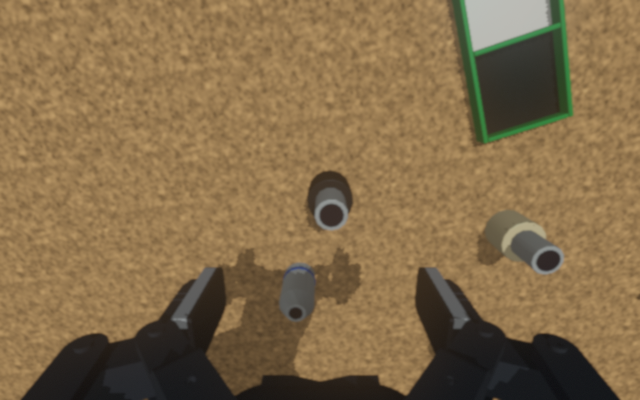

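```bash
python3 -c "
from h import *
E=np.load('wT.npy')
print((ray('wrist',331,214,.067,E)*1000).round(1),(ray('wrist',295,313,.062,E)*1000).round(1))"
```

```text
[446.9 104.5  67. ] [445.8   5.7  62. ]
```

Request:
apply_moves(fingers=[1, 1, 1, 1, 1], slide=[[0.016, -0.009, -0.05], [0, 0, -0.07], [0, 0, -0.06], [0, 0, -0.02], [0, 0, 0]], roll=[0, 0, 0, 0, 0])

```text
clock: 8.85
tcp_pos: [0.4451, 0.1021, 0.0526]
eef_rot: [-0.103, 0.701, 0.103, 0.698]
wrist_force: [0.7, 0.2, 0.7]
opening: 1.004
```

Request:
apply_moves(fingers=[1, 1], slide=[[0, 0, 0], [0, 0, 0]], roll=[0, 0])

```text
clock: 9.05
tcp_pos: [0.4487, 0.1042, 0.0563]
eef_rot: [-0.104, 0.698, 0.104, 0.701]
wrist_force: [-0.4, 0.4, -0.5]
opening: 1.001
```

Request:
apply_moves(fingers=[1, 1, 0, -1, -1], slide=[[-0.002, 0, -0.009], [0, 0, 0], [0, 0, 0], [0, 0, 0], [0, 0, 0]], roll=[0, 0, 0, 0, 0])

```text
clock: 9.55
tcp_pos: [0.4456, 0.104, 0.0492]
eef_rot: [-0.104, 0.699, 0.104, 0.699]
wrist_force: [-0.7, -1.2, -0.1]
opening: 0.52
```

Request:
apply_moves(fingers=[-1, -1, -1, -1, -1], slide=[[0, 0, 0], [0, 0, 0], [0, 0, 0], [0, 0, 0], [0, 0, 0]], roll=[0, 0, 0, 0, 0], grip_force=50)

```text
clock: 10.05
tcp_pos: [0.4456, 0.104, 0.0492]
eef_rot: [-0.104, 0.699, 0.104, 0.699]
wrist_force: [-0.2, 0.3, 1.6]
opening: 0.292
```

Request:
apply_moves(fingers=[-1, -1, -1, -1, -1], slide=[[0, 0, 0.02], [0, 0, 0.04], [0, 0, 0.06], [0, 0, 0.04], [0, 0, 0.02]], roll=[0, 0, 0, 0, 0])

```text
clock: 10.55
tcp_pos: [0.4468, 0.1045, 0.1598]
eef_rot: [-0.104, 0.698, 0.104, 0.701]
wrist_force: [1.0, -0.0, -2.1]
opening: 0.291
```

```bash
python3 -c "
from h import *
goto(576.3,-240.6,53,17.2)
wrist('pics/w5.png')"
```

```text
tcp [446.8 104.5 159.8] jaw 17.0 t 10.55 | slide [ 0.216 -0.575 -0.178] roll 0.003
```

View pics/w5.png

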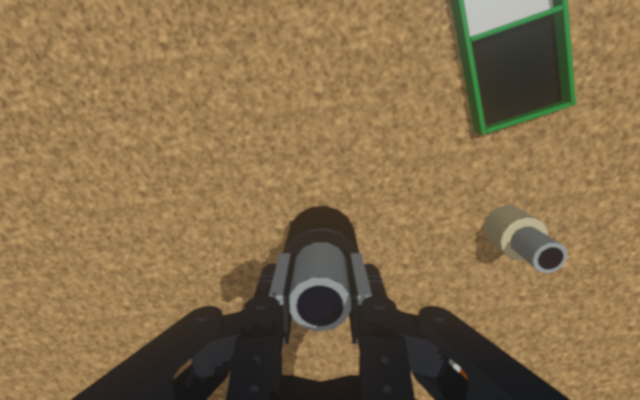

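Request:
apply_moves(fingers=[-1, -1, -1, -1, -1], slide=[[0.013, -0.035, 0], [0.027, -0.072, 0], [0.027, -0.072, 0], [0.027, -0.072, 0], [0.027, -0.072, 0]], roll=[0, 0, 0, 0, 0])

```text
clock: 11.1
tcp_pos: [0.5173, -0.0914, 0.1557]
eef_rot: [-0.104, 0.7, 0.105, 0.699]
wrist_force: [0.9, 0.4, -0.7]
opening: 0.288
```

Request:
apply_moves(fingers=[-1, -1, -1, -1, -1], slide=[[0.027, -0.072, 0], [0.027, -0.072, 0], [0.027, -0.072, 0], [0.014, -0.036, 0], [0, 0, 0]], roll=[0, 0, 0, 0, 0])

```text
clock: 11.6
tcp_pos: [0.574, -0.2473, 0.1551]
eef_rot: [-0.102, 0.701, 0.101, 0.699]
wrist_force: [-0.4, -0.7, -1.2]
opening: 0.286
```

```bash
python3 -c "
from h import *
goto(576.3,-240.6,53,17.2)
im=vision.grab_frame('scene');cv2.imwrite('pics/s1.png',im[...,::-1])
"
```

```text
tcp [ 574.  -247.3  155.1] jaw 16.5 t 11.6 | slide [ 0.004  0.011 -0.17 ] roll 0.008
```

View pics/s1.png

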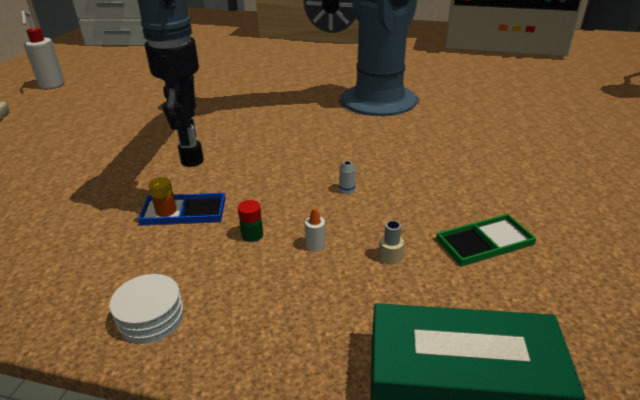

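Request:
apply_moves(fingers=[-1, -1, -1, -1, -1], slide=[[0.002, 0.008, -0.03], [0, 0, -0.05], [0, 0, -0.05], [0, 0, -0.025], [0, 0, 0]], roll=[0, 0, 0, 0, 0])

```text
clock: 12.15
tcp_pos: [0.5732, -0.2335, 0.0606]
eef_rot: [-0.103, 0.702, 0.107, 0.697]
wrist_force: [0.4, -0.3, -0.3]
opening: 0.286
```

Request:
apply_moves(fingers=[-1, -1], slide=[[0, 0, 0], [0, 0, 0]], roll=[0, 0])

```text
clock: 12.35
tcp_pos: [0.5778, -0.2362, 0.0659]
eef_rot: [-0.105, 0.698, 0.104, 0.7]
wrist_force: [-0.4, -0.4, -0.6]
opening: 0.291
```

Request:
apply_moves(fingers=[-1, -1, -1, -1, -1], slide=[[-0.002, -0.007, -0.008], [0, 0, -0.007], [0, 0, -0.003], [0, 0, 0], [0, 0, 0]], roll=[0, 0, 0, 0, 0])

```text
clock: 12.85
tcp_pos: [0.5751, -0.2406, 0.0534]
eef_rot: [-0.104, 0.699, 0.104, 0.699]
wrist_force: [-0.4, -0.4, 0.6]
opening: 0.294
```

Request:
apply_moves(fingers=[-1, -1, -1, -1], slide=[[0, 0, -0.002], [0, 0, 0], [0, 0, 0], [0, 0, 0]], roll=[0, 0, 0, 0])

```text
clock: 13.25
tcp_pos: [0.5752, -0.2406, 0.0532]
eef_rot: [-0.104, 0.699, 0.104, 0.699]
wrist_force: [-2.5, 0.6, 5.6]
opening: 0.29
```

Contact. Release and lift.

Request:
apply_moves(fingers=[0, 0.4, 1, 1, 1], slide=[[0, 0, 0], [0, 0, 0], [0, 0, 0], [0, 0, 0], [0, 0, 0]], roll=[0, 0, 0, 0, 0])

```text
clock: 13.75
tcp_pos: [0.5751, -0.2403, 0.0519]
eef_rot: [-0.104, 0.699, 0.104, 0.699]
wrist_force: [0.3, -0.6, 0.6]
opening: 1.0
```

Request:
apply_moves(fingers=[1, 1, 1, 1, 1], slide=[[0, 0, 0.02], [0, 0, 0.05], [0, 0, 0.08], [0, 0, 0.05], [0, 0, 0]], roll=[0, 0, 0, 0, 0])

```text
clock: 14.25
tcp_pos: [0.5797, -0.2416, 0.1797]
eef_rot: [-0.107, 0.695, 0.102, 0.703]
wrist_force: [1.4, 0.3, -0.5]
opening: 0.999
```

```bash
python3 -c "
from h import *
goto(445,6.5,170,35.4)
wrist('pics/w6.png')"
```

```text
tcp [ 579.7 -241.6  179.7] jaw 17.0 t 14.25 | slide [-0.225  0.414 -0.016] roll 0.205
```

View pics/w6.png

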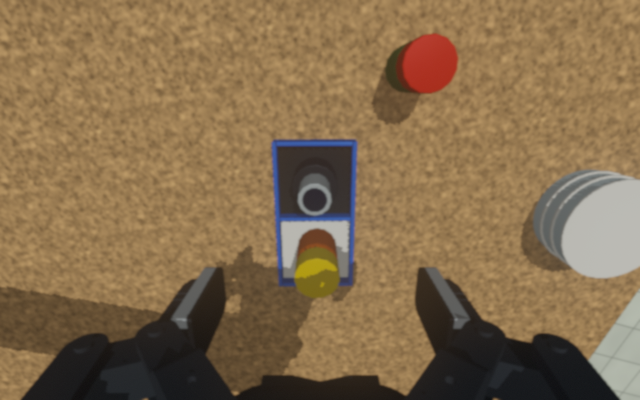

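Request:
apply_moves(fingers=[1, 1, 1, 1, 1], slide=[[-0.037, 0.069, 0], [-0.037, 0.069, 0], [-0.037, 0.069, 0], [-0.037, 0.069, 0], [-0.037, 0.069, 0]], roll=[0.034, 0.034, 0.034, 0.034, 0.034])

```text
clock: 14.8
tcp_pos: [0.4619, -0.0319, 0.1711]
eef_rot: [-0.197, 0.68, 0.197, 0.678]
wrist_force: [0.9, 1.2, -0.4]
opening: 1.002
```

Request:
apply_moves(fingers=[1, 1, 1, 1], slide=[[-0.034, 0.067, 0], [0, 0, 0], [0, 0, 0], [0, 0, 0]], roll=[0.034, 0, 0, 0])

```text
clock: 15.2
tcp_pos: [0.4438, 0.0056, 0.1718]
eef_rot: [-0.214, 0.674, 0.214, 0.674]
wrist_force: [0.0, -0.0, 0.4]
opening: 0.999
```

```bash
python3 -c "
from h import *
goto(445,6.5,31,35.4)"
```

```text
tcp [443.8   5.6 171.8] jaw 35.2 t 15.2 | slide [ 0.002  0.001 -0.235] roll 0.002
```

Request:
apply_moves(fingers=[1, 1, 1, 1, 1], slide=[[0.001, 0.001, -0.06], [0, 0, -0.07], [0, 0, -0.06], [0, 0, -0.042], [0, 0, 0]], roll=[0, 0, 0, 0, 0])

```text
clock: 15.7
tcp_pos: [0.4411, 0.0056, 0.0292]
eef_rot: [-0.212, 0.677, 0.215, 0.671]
wrist_force: [-0.6, -0.2, 0.3]
opening: 0.998
```

Request:
apply_moves(fingers=[1, 1, 0, -1, -1], slide=[[0, 0, 0], [0, 0, 0], [0, 0, 0], [0, 0, 0], [0, 0, 0]], roll=[0, 0, 0, 0, 0])

```text
clock: 16.2
tcp_pos: [0.445, 0.0073, 0.0337]
eef_rot: [-0.215, 0.673, 0.214, 0.674]
wrist_force: [0.1, 0.5, 1.1]
opening: 0.513
```

Request:
apply_moves(fingers=[-1, -1, -1, -1, -1], slide=[[0, 0, 0], [0, 0, 0], [0, 0, 0], [0, 0, 0], [0, 0, 0]], roll=[0, 0, 0, 0, 0])

```text
clock: 16.7
tcp_pos: [0.4449, 0.0074, 0.0336]
eef_rot: [-0.215, 0.674, 0.214, 0.674]
wrist_force: [-0.9, -0.2, 5.9]
opening: 0.357
```

Request:
apply_moves(fingers=[-1, -1, -1, -1, -1], slide=[[0, 0, 0.02], [0, 0, 0.05], [0, 0, 0.07], [0, 0, 0.04], [0, 0, 0]], roll=[0, 0, 0, 0, 0])

```text
clock: 17.2
tcp_pos: [0.4474, 0.0076, 0.1447]
eef_rot: [-0.216, 0.671, 0.213, 0.677]
wrist_force: [1.2, -0.9, -1.6]
opening: 0.36
```

Request:
apply_moves(fingers=[-1, -1, -1, -1, -1], slide=[[0.02, 0.038, 0], [0.037, 0.07, 0], [0.037, 0.07, 0], [0.037, 0.07, 0], [0.037, 0.07, 0]], roll=[0, 0, 0, 0, 0])

```text
clock: 17.7
tcp_pos: [0.5445, 0.199, 0.1391]
eef_rot: [-0.214, 0.675, 0.214, 0.673]
wrist_force: [1.2, -0.4, -1.1]
opening: 0.358
```

Request:
apply_moves(fingers=[-1, -1, -1, -1], slide=[[0.037, 0.07, 0], [0, 0, 0], [0, 0, 0], [0, 0, 0]], roll=[0, 0, 0, 0])

```text
clock: 18.1
tcp_pos: [0.5661, 0.2382, 0.1392]
eef_rot: [-0.215, 0.675, 0.214, 0.673]
wrist_force: [-0.8, 0.3, -1.3]
opening: 0.357
```

```bash
python3 -c "
from h import *
goto(568.8,240.2,38,35.4)
wrist('pics/w7.png')"
```

```text
tcp [566.1 238.2 139.2] jaw 35.3 t 18.1 | slide [ 0.005  0.003 -0.169] roll 0.001
```

View pics/w7.png

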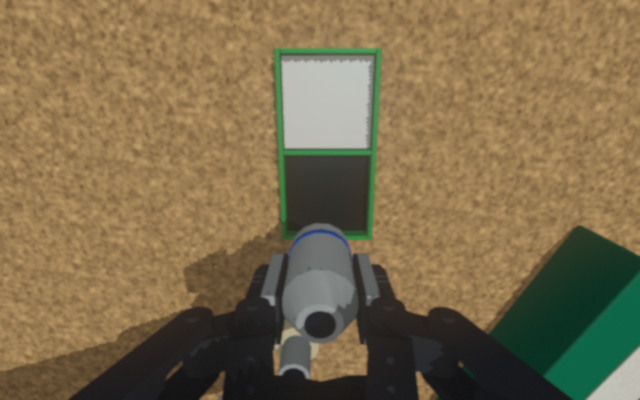

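```bash
python3 -c "
from h import *
E=np.load('wT.npy')
P=np.array([ray('wrist',u,v,.015,E) for u,v in((276,49),(381,49),(372,238),(282,238))])*1000
print(P.round(1),P.mean(0))"
```

```text
[[477.7 308.9  15. ]
 [537.9 351.4  15. ]
 [622.6 233.3  15. ]
 [560.8 189.5  15. ]] [549.76928479 270.78740603  15.        ]
```

Request:
apply_moves(fingers=[-1, -1, -1, -1, -1], slide=[[0.004, 0.003, -0.04], [0, 0, -0.06], [0, 0, -0.04], [0, 0, -0.015], [0, 0, 0]], roll=[0, 0, 0, 0, 0])

```text
clock: 18.65
tcp_pos: [0.5685, 0.2395, 0.0463]
eef_rot: [-0.214, 0.675, 0.213, 0.673]
wrist_force: [-0.0, -0.1, -1.0]
opening: 0.355
```

Request:
apply_moves(fingers=[-1, -1], slide=[[0, 0, 0], [0, 0, 0]], roll=[0, 0])

```text
clock: 18.85
tcp_pos: [0.5712, 0.2425, 0.0499]
eef_rot: [-0.214, 0.673, 0.214, 0.675]
wrist_force: [0.1, 0.2, -0.8]
opening: 0.359
```

Tray centre agrees within 2 mm. Lower to ~38.

Request:
apply_moves(fingers=[-1, -1, -1, -1, -1], slide=[[0, 0, -0.008], [0, 0, -0.007], [0, 0, -0.003], [0, 0, 0], [0, 0, 0]], roll=[0, 0, 0, 0, 0])

```text
clock: 19.35
tcp_pos: [0.5698, 0.242, 0.0377]
eef_rot: [-0.215, 0.674, 0.214, 0.674]
wrist_force: [-1.9, -0.8, 4.8]
opening: 0.357
```

Request:
apply_moves(fingers=[-1, -1, -1, -1], slide=[[0, 0, -0.002], [0, 0, 0], [0, 0, 0], [0, 0, 0]], roll=[0, 0, 0, 0])

```text
clock: 19.75
tcp_pos: [0.5698, 0.242, 0.0377]
eef_rot: [-0.215, 0.674, 0.214, 0.674]
wrist_force: [-3.5, -1.7, 10.9]
opening: 0.357
```

Request:
apply_moves(fingers=[0.2, 0.6, 1, 1, 1], slide=[[0, 0, 0], [0, 0, 0], [0, 0, 0], [0, 0, 0], [0, 0, 0]], roll=[0, 0, 0, 0, 0])

```text
clock: 20.25
tcp_pos: [0.5696, 0.242, 0.0355]
eef_rot: [-0.214, 0.674, 0.215, 0.674]
wrist_force: [-0.2, -1.0, 0.3]
opening: 1.001
```

Request:
apply_moves(fingers=[1, 1, 1, 1, 1], slide=[[0, 0, 0.02], [0, 0, 0.05], [0, 0, 0.08], [0, 0, 0.08], [0, 0, 0]], roll=[0, 0, 0, 0, 0])

```text
clock: 20.75
tcp_pos: [0.5747, 0.2458, 0.1834]
eef_rot: [-0.214, 0.668, 0.215, 0.68]
wrist_force: [-0.6, 0.4, 0.1]
opening: 1.003
```

```bash
python3 -c "
from h import *
goto(624,-9.5,175,35.4)
wrist('pics/w8.png')"
```

```text
tcp [574.7 245.8 183.4] jaw 35.3 t 20.75 | slide [ 0.082 -0.425 -0.014] roll 0.001
```

View pics/w8.png

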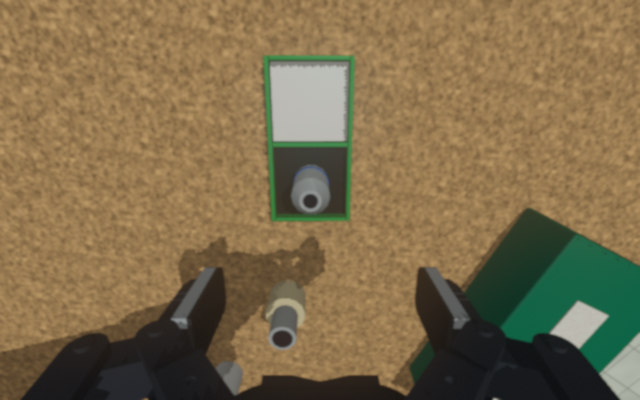

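Request:
apply_moves(fingers=[1, 1, 1, 1, 1], slide=[[0.015, -0.07, 0], [0.015, -0.07, 0], [0.015, -0.07, 0], [0.015, -0.07, 0], [0.015, -0.07, 0]], roll=[0, 0, 0, 0, 0])

```text
clock: 21.3
tcp_pos: [0.6138, 0.0301, 0.1729]
eef_rot: [-0.214, 0.675, 0.215, 0.673]
wrist_force: [1.3, 1.2, -0.5]
opening: 1.003
```

Request:
apply_moves(fingers=[1, 1, 1, 1], slide=[[0.015, -0.07, 0], [0, 0, 0], [0, 0, 0], [0, 0, 0]], roll=[0, 0, 0, 0])

```text
clock: 21.7
tcp_pos: [0.6228, -0.0083, 0.1732]
eef_rot: [-0.214, 0.674, 0.216, 0.673]
wrist_force: [-0.9, -0.2, 0.8]
opening: 1.001
```

```bash
python3 -c "
from h import *
goto(624,-9.5,31,35.4)
wrist('pics/w9.png')"
```

```text
tcp [622.8  -8.3 173.2] jaw 35.4 t 21.7 | slide [ 0.002 -0.002 -0.237] roll -0.0
```

View pics/w9.png

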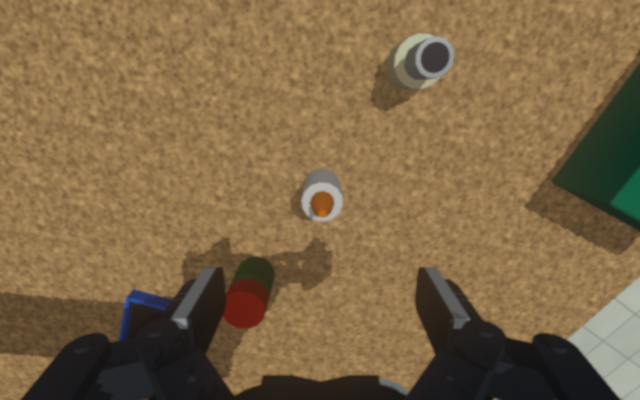

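Request:
apply_moves(fingers=[1, 1, 1, 1, 1], slide=[[0, -0.002, -0.06], [0, 0, -0.07], [0, 0, -0.06], [0, 0, -0.042], [0, 0, 0]], roll=[0, 0, 0, 0, 0])

```text
clock: 22.25
tcp_pos: [0.6192, -0.0091, 0.0303]
eef_rot: [-0.214, 0.677, 0.217, 0.67]
wrist_force: [-0.8, -0.6, -0.3]
opening: 1.0
```

Request:
apply_moves(fingers=[1, 1, 0, -1, -1], slide=[[0, 0, 0], [0, 0, 0], [0, 0, 0], [0, 0, 0], [0, 0, 0]], roll=[0, 0, 0, 0, 0])

```text
clock: 22.75
tcp_pos: [0.6244, -0.0113, 0.0358]
eef_rot: [-0.215, 0.673, 0.214, 0.674]
wrist_force: [0.4, -1.1, -0.1]
opening: 0.514
```

Request:
apply_moves(fingers=[-1, -1, -1, -1, -1], slide=[[0, 0, 0], [0, 0, 0], [0, 0, 0], [0, 0, 0], [0, 0, 0]], roll=[0, 0, 0, 0, 0], grip_force=40)

```text
clock: 23.25
tcp_pos: [0.6245, -0.0113, 0.0356]
eef_rot: [-0.215, 0.673, 0.214, 0.674]
wrist_force: [0.6, -0.2, 5.4]
opening: 0.384
```

Request:
apply_moves(fingers=[-1, -1, -1, -1, -1], slide=[[0, 0, 0.02], [0, 0, 0.05], [0, 0, 0.07], [0, 0, 0.05], [0, 0, 0]], roll=[0, 0, 0, 0, 0])

```text
clock: 23.75
tcp_pos: [0.6273, -0.0105, 0.1544]
eef_rot: [-0.216, 0.67, 0.213, 0.677]
wrist_force: [0.6, 0.5, 0.7]
opening: 0.38
```

Request:
apply_moves(fingers=[-1, -1, -1, -1, -1], slide=[[-0.012, 0.037, 0], [-0.023, 0.074, 0], [-0.023, 0.074, 0], [-0.023, 0.074, 0], [-0.023, 0.074, 0]], roll=[0, 0, 0, 0, 0])

```text
clock: 24.25
tcp_pos: [0.5595, 0.1895, 0.1476]
eef_rot: [-0.214, 0.675, 0.214, 0.673]
wrist_force: [0.2, 0.0, -0.7]
opening: 0.383
```

Request:
apply_moves(fingers=[-1, -1, -1, -1, -1], slide=[[-0.023, 0.074, 0], [-0.023, 0.074, 0], [-0.012, 0.037, 0], [0, 0, 0], [0, 0, 0]], roll=[0, 0, 0, 0, 0])

```text
clock: 24.75
tcp_pos: [0.5254, 0.2993, 0.1476]
eef_rot: [-0.215, 0.674, 0.215, 0.673]
wrist_force: [0.2, -1.6, -0.5]
opening: 0.389
```

```bash
python3 -c "
from h import *
goto(527.8,299.8,40,35.4)
wrist('pics/w10.png')"
```

```text
tcp [525.4 299.3 147.6] jaw 35.4 t 24.75 | slide [ 0.004  0.001 -0.179] roll -0.0
```

View pics/w10.png

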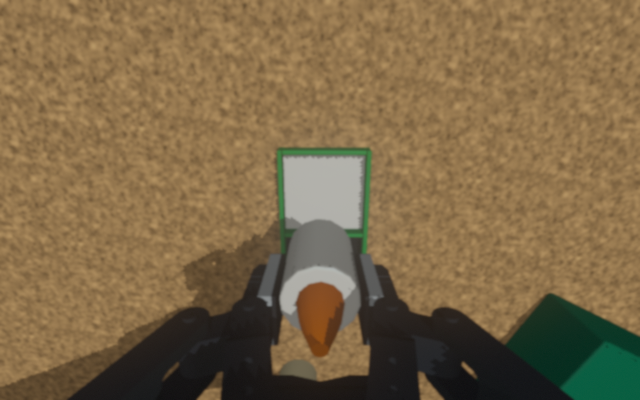

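Request:
apply_moves(fingers=[-1, -1, -1, -1, -1], slide=[[0.003, 0.001, -0.04], [0, 0, -0.06], [0, 0, -0.05], [0, 0, -0.016], [0, 0, 0]], roll=[0, 0, 0, 0, 0])

```text
clock: 25.3
tcp_pos: [0.5278, 0.2971, 0.0469]
eef_rot: [-0.214, 0.676, 0.213, 0.673]
wrist_force: [0.6, -0.2, 0.2]
opening: 0.384
```

Request:
apply_moves(fingers=[-1, -1], slide=[[0, 0, 0], [0, 0, 0]], roll=[0, 0])

```text
clock: 25.5
tcp_pos: [0.5299, 0.3009, 0.0511]
eef_rot: [-0.214, 0.673, 0.214, 0.675]
wrist_force: [1.2, -0.5, 0.1]
opening: 0.382
```

Request:
apply_moves(fingers=[-1, -1, -1, -1, -1], slide=[[0, 0, -0.008], [0, 0, -0.005], [0, 0, -0.003], [0, 0, 0], [0, 0, 0]], roll=[0, 0, 0, 0, 0])

```text
clock: 26.0
tcp_pos: [0.5283, 0.3002, 0.0396]
eef_rot: [-0.215, 0.674, 0.214, 0.674]
wrist_force: [-0.2, 0.1, 0.6]
opening: 0.386
```

Request:
apply_moves(fingers=[-1, -1, -1, -1], slide=[[0, 0, -0.002], [0, 0, 0], [0, 0, 0], [0, 0, 0]], roll=[0, 0, 0, 0])

```text
clock: 26.4
tcp_pos: [0.5283, 0.3003, 0.0396]
eef_rot: [-0.215, 0.674, 0.214, 0.674]
wrist_force: [-0.5, -1.9, 7.4]
opening: 0.383
```

Request:
apply_moves(fingers=[0.2, 0.6, 1, 1, 1], slide=[[0, 0, 0], [0, 0, 0], [0, 0, 0], [0, 0, 0], [0, 0, 0]], roll=[0, 0, 0, 0, 0])

```text
clock: 26.9
tcp_pos: [0.5282, 0.3001, 0.0381]
eef_rot: [-0.214, 0.674, 0.214, 0.674]
wrist_force: [-0.0, -0.4, -0.2]
opening: 0.998
```

Request:
apply_moves(fingers=[1, 1, 1, 1, 1], slide=[[0, 0, 0.02], [0, 0, 0.05], [0, 0, 0.08], [0, 0, 0.08], [0, 0, 0.05]], roll=[0, 0, 0, 0, 0])

```text
clock: 27.4
tcp_pos: [0.5295, 0.3018, 0.2115]
eef_rot: [-0.214, 0.672, 0.215, 0.676]
wrist_force: [0.3, 0.1, 0.2]
opening: 0.994
```

Request:
apply_moves(fingers=[1, 1, 1, 1, 1], slide=[[-0.05, 0, 0], [-0.05, 0, 0], [-0.05, 0, 0], [0, 0, 0], [0, 0, 0]], roll=[0, 0, 0, 0, 0])

```text
clock: 27.9
tcp_pos: [0.4381, 0.3005, 0.2072]
eef_rot: [-0.215, 0.673, 0.215, 0.674]
wrist_force: [0.7, -1.1, -0.7]
opening: 1.004
```

```bash
python3 -c "
from h import *
print(readout.state()['clock'])
for n in('scene','top'):
  im=vision.grab_frame(n);cv2.imwrite('pics/'+n+'_end.png',im[...,::-1])
"
```

```text
27.9
```

View pics/top_end.png

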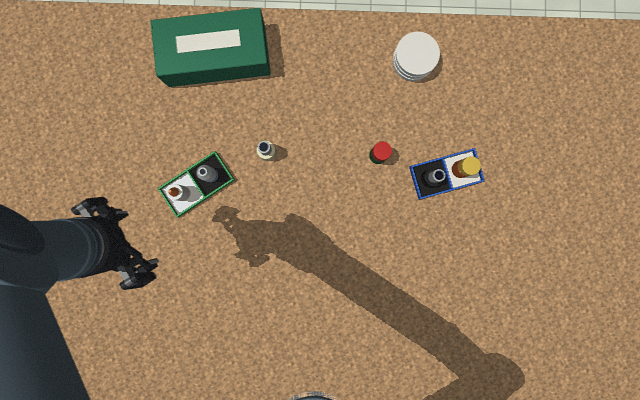

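View pics/scene_end.png

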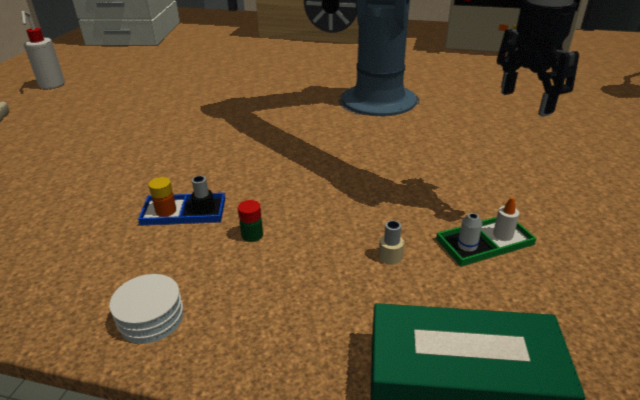

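```bash
python3 - <<'E'
from h import *
im=cv2.imread('pics/top_end.png');cv2.imwrite('pics/te.png',np.hstack([cv2.resize(im[140:225,150:245],(380,340)),cv2.resize(im[140:225,400:495],(380,340))]))
im=cv2.imread('pics/scene_end.png');cv2.imwrite('pics/se.png',np.hstack([cv2.resize(im[170:270,130:235],(388,370)),cv2.resize(im[170:270,430:540],(407,370))]))
for n,(u,v),z,c,e in(('amber',(471,166),.068,(587,-275),(-.296,.955)),('black',(439,175),.071,(587,-275),(-.296,.955)),('obj',(202.5,172),.066,(548.3,269.8),(.579,-.815)),('drop',(175,191),.056,(548.3,269.8),(.579,-.815))):
    p=ray('top',u,v,z)[:2]*1000-c; print(n,p@np.array(e),p@np.array([-e[1],e[0]]))
E
```

```text
amber -33.35848523928479 -0.07704557726794196
black 36.25303350477599 0.11735160487603576
obj 35.181163113966555 -0.03887589373185184
drop -34.79494989848129 0.8723813015857018
```

View pics/te.png

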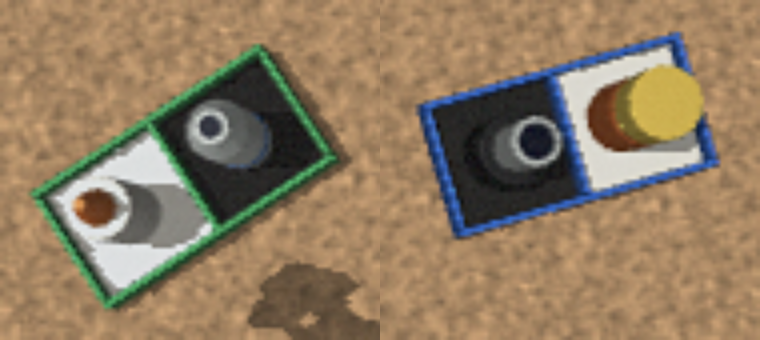

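View pics/se.png

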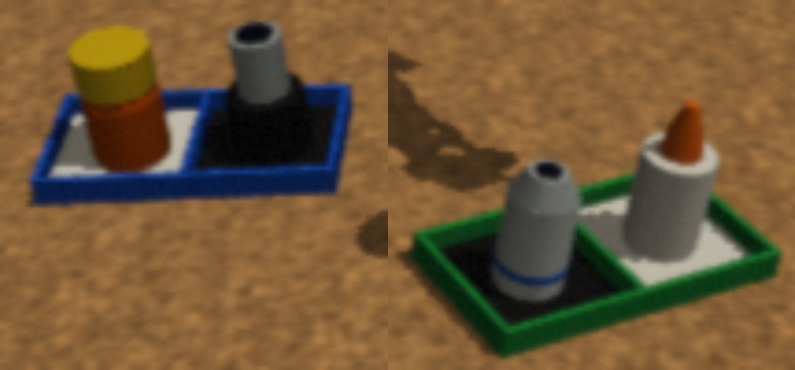

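All four pieces stand upright and flat, each within about 3 mm of its compartment centre, and the spares have not moved. The arm is clear, so I am handing in.

```bash
python3 -c "
from workcell import hand_in
print(hand_in())"
```

```text
the job is handed in; nothing more can be done
None
```

Both kits are made up, and I handed the job in at about 28 s of the 99 s limit; `hand_in()` gives no verdict.

- **Blue tray:** the black eyepiece is in the black-floored compartment and the amber jar in the white-floored one.
- **Green tray:** the objective is in the black-floored compartment and the dropper bottle in the white-floored one.
- **Setting down:** I lowered each piece until the wrist force showed contact with the floor (5–11 N), then opened the gripper and lifted clear.

**Last checks:**
- **Position:** the overhead camera puts every piece within about 3 mm of its compartment centre; the limit is 20 mm.
- **Upright:** in the overhead and scene pictures all four pieces look upright and flat. I judged that by eye and did not measure the angle.
- **Spares:** both stand at the same image positions as at the start. I compared those by eye as well.
- **Disagreements:** none of the checks failed. The camera views differed by at most about 4 mm on where things stood, well inside the tolerance.

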